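Fetch the sample beaker from behind the bottles

ROBOT

A 6-joint arm with a two-finger parallel gripper is mounted at the origin on the work surface. World frame = base frame: x ahead of the robot, y to its left, z up, the work surface at z = 0. Lengths are in mm, angles in degrees, forces in N, time in s.
With the tool pointing down it reaches from about 300 to 850 mm from the base axis. Payload 4.2 kg.
Tool frame: the origin (TCP) lies on the centre line of the jaws, within the pads' length; the fingertips stand 11 mm ahead of it and the grasp point (between the pads) lies 8 mm behind it; z points along the fingers, y is the line along which they close (so a half turn about z gives the same grasp; the last joint's range is limited). The gripper opens to 91 mm and grips with 3 to 60 N. Pads are 32 mm wide; open, the fingers measure 118 mm over their backs; the gripper's body (76 mm by 178 mm) begins 60 mm behind the grasp point.
Start: joints at [-66.921, 18.312, 89.639, -0, 72.044, -1.146], TCP at [235.936, -524.382, 224.976] pointing down, gripper open.
Joint ranges: [-177.97, 177.97], [-48.28, 115.42], [12.27, 149.76], [-77.06, 257.06], [2.81, 150.46], [-146.56, 146.56]. Speed limits (degrees/s): [147.25, 147.25, 180, 180, 180, 180].

INTERFACE

Orientations are given as [roll, pitch, yaw] about the fixed x, y, z axes, in that order (R = Rz(yaw) Ry(pitch) Rx(roll)).
In Python, from workcell import env, grab_frame, camera_model, models gives the robot as it stands.
- The arm moves only by the shell command python3 -m crank 'ROWS' [FORCE]. ROWS is text: rows parted by semicolons, each of 7 numbers parted by spaces: the closure, from -1 (fully open) to 1 (shut), so that 0 is half open, then the shift along the tool's x, y, z in mm, then the turn, a rotation vector about the tool's x, y, z in degrees. A call has 1 to 10 rows; each row shifts and turns the commanded pose from where the row before left it, along the tool's axes as they then stand; what a row does not reach is not made up. A row lasts 1/8 s, in which the tool goes at most 62.5 mm and 10.7 degrees, less where a joint would pass 70% of its speed; a pose out of reach is approached as far as the arm can. A call is refused whole if a number of a shift passes 62.5 or a number of a turn 10.7, either way. A call with a gripper value outside its range is refused whole. The fingers move at their own pace and stop on an object; FORCE is the grip in N (left out, the last holds). Time passes only in rows, so rows that do not move let the fingers close. It gives the time, the measured TCP pose, the force, the opening and the grip force at its end, in the units of the state.
- env.state(): the state, without advancing time (a new reading comes with each control period).
- grab_frame(name): name is "scene" or "top" or "wrist"; returns the picture (400x640x3 uint8, blue, green, red); there is no depth.
- camera_model(name): a dict with "K" (3x3 intrinsics, pixels), "k1" (the pictures are not rectified: a ray, as slopes to the right and down, at radius r is drawn at 1 + k1 r^2 times it, then the intrinsics apply), "R" (3x3) and "t" (3): a world point X has camera coordinates R X + t; the wrist camera has in their place "mount" (4x4, takes a point from camera to tool coordinates, whose origin is the TCP and whose axes are the flange's). Camera axes: x right, y down, z forward; pixel columns grow to the right and rows downward; lengths in mm; the calibration is good to about 2 mm. A picture is of the moment at which its call begins: read the wrist's pose just before it. camera_model takes no time and is no camera call.
- env.job_done(): hands the job in; it is judged then, once.
Trained networks look in the newest picture that a camera, given by its name, has taken for a name from the list of things; names that differ only in an ending like _2 or _b are one class to them, and where a whole thing is asked for, a point or a joint stands for the part that bears it (a point fixed in the world has none). Each returns a list of dicts, best first, with "p" (0 to 1); they miss things now and then, are a little off and sometimes report something else, mostly with a low value. They report only what shows in the picture. A call takes as long as a camera call. They do not tell look-alikes from the thing itself.
- models.search_frame(name, camera): "point" ([x, y, z] in mm, in world coordinates, good to about 4 mm: the middle of the surface that is visible of it).
The state is a dict: "time_s": time; "qpos": joint angles; "qvel": joint speeds; "effort": joint torques, N m; "ee_pos": TCP position; "ee_rot": TCP orientation; "force": force on the tool from outside, world axes, zero at the start; "torque": the same for the moment, N m; "gripper_width": finger opening in mm; "gripper_force": force on a finger pad.
Only numpy, scipy, OpenCV 4.12 (cv2) and the standard library are available. Lean on these libraries where they do the work, as an engineer would, in place of code of your own. Each camera call takes 0.05 s, during which the arm holds its last target. There are 200 camera calls.

TASK

The steel beaker is boxed in by the wide jar, the square bottle and the slim bottle on the white bottle stand: first move all three, upright, into the aluminium side tray, and only then take the beaker out and stand it in the middle of the stirrer's plate. With the beaker on the stirrer, put each bottle back upright on the middle of the black pad of its own shape and size. Set things down rather than dropping them, tip nothing over, and do not shift the little sample cup in front of the stand.

Things in the scene. Friction and masses are not known exactly. Their poses are not given: they have to be found in the camera images.
- wide_jar_mid (a point): Wide jar: white plastic cylinder with paper band and flat grey screw lid nearly as wide as itself. 62 mm diameter, 110 mm tall; the straight part reaches from the foot to 86 mm up. Point: on its axis, half-way up (55 mm above its underside); z is its upright axis.
- square_bottle_mid (a point): Square bottle: white plastic, 50 x 50 mm body with upright sides to 92 mm up, then a narrow neck and a 34 mm round grey cap; 120 mm tall. Point: on its axis, half-way up (60 mm above its underside); x and y are square to its sides, z is up; at the start they are parallel to those of its pad. How it is turned when set down does not matter.
- slim_bottle_mid (a point): Slim bottle: white plastic cylinder 46 mm in diameter, straight to 94 mm up, then a narrow neck and a 28 mm grey cap; 120 mm tall. Point: on its axis, half-way up (60 mm above its underside); z is its upright axis.
- beaker_mid (a point): Squat open steel beaker, straight-sided, 54 mm outside diameter, 50 mm tall, wall 3 mm. It stands on the 4 mm base of the white bottle stand, between the three bottles (about 70 mm from beaker to bottle, axis to axis) and a 45 mm high back guard, whose near face is about 89 mm from the middle of the stand. Point: on its axis, half-way up (25 mm above its underside).
- pad_wide_top (a point): Home of the wide jar: fixed round black rubber pad, 74 mm in diameter, on the bottle stand. Point: centre of its top face. x points away from the robot side to the back guard of the stand, y along the guard; the three pads lie in front (-x), left (+y) and right (-y) of the middle of the stand, 70 mm from it, which pad is where changes.
- pad_square_top (a point): Home of the square bottle: fixed square black rubber pad, 62 x 62 mm, on the bottle stand. Point: centre of its top face, axes as for the other pads.
- pad_slim_top (a point): Home of the slim bottle: fixed round black rubber pad, 58 mm in diameter, on the bottle stand. Point: centre of its top face, axes as for the other pads.
- tray_top (a point): Side tray: fixed shallow aluminium tray, open on top, inside 300 mm along its x and 130 mm along its y; its rim stands 13 mm above its inner floor. Point: centre of the inner floor.
- stirrer_top (a point): Magnetic stirrer: low white fixed box 150 x 130 mm with a round metal plate of 116 mm diameter on top, 50 mm above the bench. Point: centre of the top face of the plate.
- sample_cup_mid (a point): Small clear open sample cup, about 42 mm across the rim, 34 mm tall, standing on the bench between the robot and the bottle stand; to be left alone. Point: on its axis, half-way up (17 mm).
Not all that is in view belongs to the job. Leave any blue or red look-alike of the part that bears square_bottle_mid alone.

How it is judged:
By the outcome, as a careful person would: the job done as asked, in the order asked, and still so for the second after the job is handed in, with the robot touching nothing.
It also fails if it takes over 147 s, if anything falls off the work surface, if the arm or the gripper's body presses on something with over 40 N, if the wrist force passes 120 N, or if a joint passes its speed limit or range.

## Working session

There is one attempt and no reset: what is moved stays moved. The work goes in short steps, Python scripts to look and compute and a shell command to move; the robot and the scene stay as the last step left them, time stands still between calls to the robot, and variables do not carry over. Pictures are saved under pics/ and viewed, at most 17 in all, crops included, and the job is handed in when it is done.

```bash
ls; mkdir -p pics; python3 - <<'E'
from workcell import env, grab_frame, camera_model, models
import cv2, numpy as np
s=env.state(); print({k:np.round(v,2).tolist() for k,v in s.items()})
for c in ("scene","top"):
    f=grab_frame(c); cv2.imwrite(f"pics/{c}0.png",f)
    for n in "wide_jar_mid square_bottle_mid slim_bottle_mid beaker_mid pad_wide_top pad_square_top pad_slim_top tray_top stirrer_top sample_cup_mid".split():
        m=camera_model(c)
        for d in models.search_frame(n,c)[:4]:
            X=np.array(d["point"]); rc=m["R"]@X+m["t"]; u=rc[:2]/rc[2]; u=u*(1+m["k1"]*(u@u)); p=m["K"]@[*u,1]
            print(c,n,round(d["p"],2),X.round(0),p[:2].round(0))
E
```

```text
pics
{'time_s': 0.0, 'qpos': [-66.92, 18.35, 89.71, 0.0, 72.04, -1.15], 'qvel': [0.16, 0.14, -0.15, 0.05, -0.07, -0.07], 'effort': [0.0, -41.25, -23.2, 0.07, 0.05, -0.0], 'ee_pos': [235.75, -523.93, 224.13], 'ee_rot': [-179.9, -0.0, 24.22], 'force': [0.58, 0.4, 0.72], 'torque': [-0.0, 0.01, 0.02], 'gripper_force': 0.0, 'gripper_width': 91.37}
scene wide_jar_mid 0.73 [425. -56.  18.] [345. 148.]
scene wide_jar_mid 0.65 [615. -50. 104.] [304. 179.]
scene square_bottle_mid 0.96 [676. 213.  93.] [382. 262.]
scene square_bottle_mid 0.92 [495. 142.  90.] [398. 188.]
scene square_bottle_mid 0.9 [619.  92.  96.] [351. 213.]
scene square_bottle_mid 0.9 [799. 140.  96.] [321. 287.]
scene slim_bottle_mid 0.79 [544.  16.  91.] [343. 176.]
scene beaker_mid 0.74 [600.   8.  26.] [327. 203.]
scene pad_square_top 0.67 [624. 101.  10.] [351. 232.]
scene pad_slim_top 0.53 [542.  26.   8.] [345. 194.]
scene tray_top 0.92 [ 465. -306.    7.] [268. 119.]
scene tray_top 0.71 [540.  28.  10.] [346. 194.]
scene stirrer_top 0.57 [520. 313.  48.] [451. 242.]
scene sample_cup_mid 0.48 [425. -55.  22.] [346. 148.]
top wide_jar_mid 0.91 [602. -58. 122.] [348. 213.]
top square_bottle_mid 0.95 [656. 199.  92.] [226. 191.]
top square_bottle_mid 0.8 [482. 126.  92.] [261. 272.]
top square_bottle_mid 0.73 [777. 121.  93.] [261. 133.]
top square_bottle_mid 0.58 [600.  79.  96.] [282. 216.]
top slim_bottle_mid 0.83 [530.   9. 100.] [316. 249.]
top beaker_mid 0.24 [ 448. -310.    5.] [458. 279.]
top pad_wide_top 0.48 [584. -35.  13.] [336. 223.]
top pad_square_top 0.74 [575.  59.   7.] [295. 228.]
top pad_slim_top 0.61 [541.  19.   6.] [313. 242.]
top tray_top 0.6 [ 446. -308.    3.] [457. 280.]
top sample_cup_mid 0.64 [430. -48.   3.] [343. 290.]
```

```bash
python3 - <<'E'
import cv2, numpy as np
a=cv2.imread("pics/scene0.png")[90:320,220:500]; b=cv2.imread("pics/top0.png")[100:340,190:530]
cv2.imwrite("pics/scene0c.png",cv2.resize(a,None,fx=2.6,fy=2.6,interpolation=cv2.INTER_CUBIC));cv2.imwrite("pics/top0c.png",cv2.resize(b,None,fx=2.35,fy=2.35,interpolation=cv2.INTER_CUBIC))
E
```

```text
(no output)
```

View pics/scene0c.png

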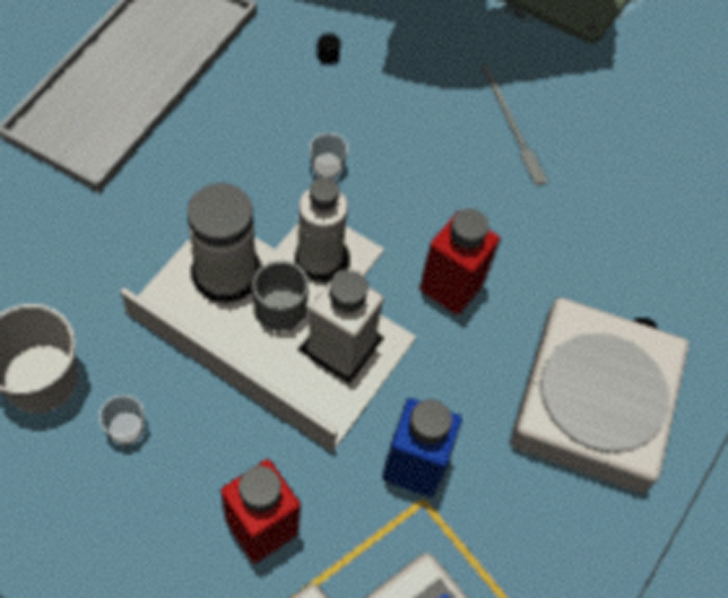

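View pics/top0c.png

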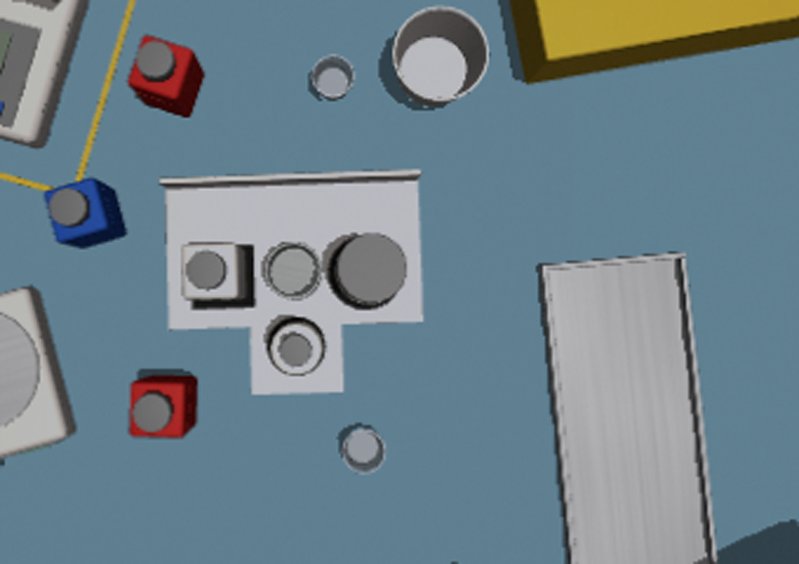

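Scene crop: the white square bottle is at full-image pixel (353,213), the jar at (305,182), the slim bottle at (344,178) and the beaker at (328,203). The red and blue look-alikes are at (397,190), (321,287) and (384,262). The white bottle is the one meant: it stands on the square pad. Top crop: white square cap at (278,215), jar lid at (347,215), slim cap at (316,248), beaker rim at (314,215).

View pics/top0.png

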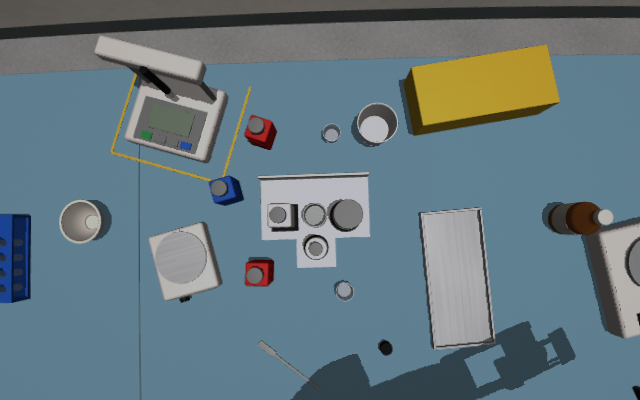

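```bash
cat > h.py <<'E'
from workcell import env, grab_frame, camera_model, models
import cv2, numpy as np
from scipy.spatial.transform import Rotation as Ro
def cam(c,s=None):
    m=camera_model(c)
    if c!="wrist": return m["K"],m["k1"],np.array(m["R"]),np.array(m["t"])
    s=s or env.state(); R=Ro.from_euler("xyz",s["ee_rot"],degrees=True).as_matrix(); M=np.array(m["mount"])
    Rw=R@M[:3,:3]; tw=R@M[:3,3]+s["ee_pos"]
    return m["K"],m["k1"],Rw.T,-Rw.T@tw
def pix2w(c,uv,z,C=None):
    K,k1,R,t=C or cam(c); K=np.array(K)
    d=cv2.undistortPoints(np.array([[uv]],float),K,np.array([k1,0,0,0.]))[0,0]
    o=-R.T@t; r=R.T@np.array([*d,1]); return o+r*(z-o[2])/r[2]
def w2pix(c,X,C=None):
    K,k1,R,t=C or cam(c); q=R@np.array(X,float)+t; u=q[:2]/q[2]; u=u*(1+k1*(u@u)); return (np.array(K)@[*u,1])[:2]
E
python3 - <<'E'
from h import *
print(camera_model("top")["k1"],(-cam("top")[2].T@cam("top")[3]).round(0),np.array(camera_model("wrist")["mount"]).round(2).tolist())
f=lambda x,y:(190+x/2.35,100+y/2.35)
for n,p,z in [("sq",f(206,270),128),("sqbody",f(212,272),100),("jar",f(370,270),118),("slim",f(296,348),128),("beak",f(292,270),54),
 ("guardL",f(162,184),49),("guardR",f(420,176),49),("frontL",f(169,328),4),("frontR",f(422,321),4),("tabL",f(252,394),4),("tabR",f(343,391),4),("cup",f(362,449),34)]:
    print(n,pix2w("top",p,z).round(1))
E
```

```text
-0.0484170871496748 [567. -16. 982.] [[-0.0, -0.97, -0.25, 70.95], [1.0, -0.0, -0.0, 0.45], [0.0, -0.25, 0.97, -159.44], [0.0, 0.0, 0.0, 1.0]]
sq [600.6  85.1 128. ]
sqbody [599.8  83.1 100. ]
jar [597.7 -56.3 118. ]
slim [532.1   9.1 128. ]
beak [601.7  13.4  54. ]
guardL [686.2 134.9  49. ]
guardR [ 687.5 -108.9   49. ]
frontL [549.3 137.4   4. ]
frontR [ 550.6 -111.1    4. ]
tabL [483.1  56.9   4. ]
tabR [484.2 -32.2   4. ]
cup [431.8 -48.3  34. ]
```

The tray's outer corners are at about (421,212), (481,208), (494,345) and (433,349), and the stirrer plate's centre is at (181,258). Moving above the slim bottle.

```bash
python3 - <<'E'
from h import *
for p,z in [((421,212),16),((481,208),16),((494,345),16),((433,349),16),((457,279),4),((181,258),50)]: print(p,pix2w("top",p,z).round(1))
E
python3 -m crank '-1 0 0 0 0 0 8; -1 0 0 0 0 0 8; -1 0 0 0 0 0 8.2'
python3 -m crank '-1 20 -35 0 0 0 0; -1 30 -55 0 0 0 0; -1 33 -60 0 0 0 0; -1 33 -60 0 0 0 0; -1 33 -60 0 0 0 0; -1 33 -60 0 0 0 0; -1 33 -60 0 0 0 0; -1 33 -60 0 0 0 0; -1 30 -50 0 0 0 0; -1 18 -34 0 0 0 0'
python3 -m crank '-1 0 0 0 0 0 0'
python3 - <<'E'
from h import *
s=env.state(); C=cam("wrist",s); f=grab_frame("wrist"); cv2.imwrite("pics/w1.png",f)
print(s["ee_pos"],s["ee_rot"])
for n in ["slim_bottle_mid","square_bottle_mid","wide_jar_mid","beaker_mid"]:
    for d in models.search_frame(n,"wrist")[:2]: print(n,round(d["p"],2),np.round(d["point"],0),w2pix("wrist",d["point"],C).round(0))
for X in [(532,10,128),(532,10,8),(601,13,54),(600,84,128),(598,-56,118)]: print(X,w2pix("wrist",X,C).round(0))
E
```

```text
(421, 212) [ 603.9 -228.5   16. ]
(481, 208) [ 609.7 -365.8   16. ]
(494, 345) [ 300.4 -383.5   16. ]
(433, 349) [ 295.2 -245.6   16. ]
(457, 279) [ 449.1 -308.3    4. ]
(181, 258) [513.  311.5  50. ]
time_s: 1.48
ee_pos: [235.9, -524.4, 225.0]
ee_rot: [180.0, -0.0, -0.2]
force: [-0.3, 0.1, -0.1]
gripper_width: 91.4
gripper_force: 0.0
time_s: 2.72
ee_pos: [515.5, -19.4, 225.0]
ee_rot: [-180.0, -0.0, 0.1]
force: [0.8, -0.0, 0.1]
gripper_width: 91.2
gripper_force: 0.0
time_s: 2.85
ee_pos: [515.3, -19.7, 224.8]
ee_rot: [-180.0, -0.0, 0.3]
force: [-1.1, 0.0, 0.3]
gripper_width: 91.5
gripper_force: 0.0
[515.33378649 -19.68001273 224.75414255] [-1.79986918e+02 -1.27339633e-02  2.53883166e-01]
slim_bottle_mid 0.83 [535.   6.  99.] [284. 173.]
square_bottle_mid 0.93 [604.  75.  98.] [204.  95.]
square_bottle_mid 0.72 [656. 192.  92.] [66. 32.]
wide_jar_mid 0.76 [602. -58. 116.] [360.  97.]
beaker_mid 0.91 [604.  17.   8.] [281. 100.]
(532, 10, 128) [277. 183.]
(532, 10, 8) [288. 162.]
(601, 13, 54) [280. 101.]
(600, 84, 128) [180.  98.]
(598, -56, 118) [357. 101.]
```

View pics/w1.png

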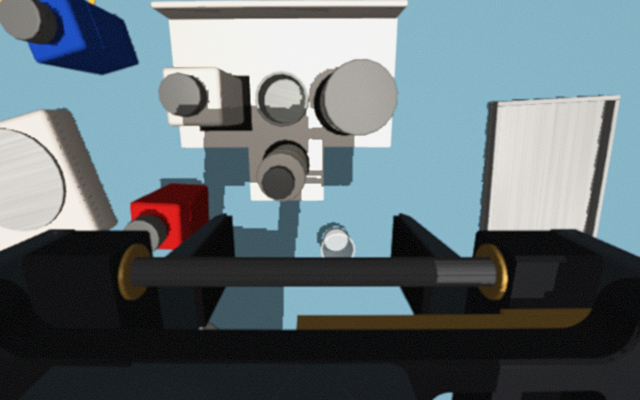

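The wrist view fits the estimates: slim cap at (277,183), jar lid at (357,97), square cap at (184,95), beaker at (282,98). Descending on the slim bottle.

```bash
python3 -m crank '-1 17 -30 0 0 0 0; -1 0 0 25 0 0 0; -1 0 0 35 0 0 0; -1 0 0 35 0 0 0; -1 0 0 30 0 0 0; -1 0 0 20 0 0 0; -1 0 0 10 0 0 0; -1 0 0 0 0 0 0;-1 0 0 0 0 0 0'
python3 -m crank '0.5 0 0 0 0 0 0; 0.5 0 0 0 0 0 0; 0.5 0 0 0 0 0 0; 0.5 0 0 0 0 0 0; 0.5 0 0 0 0 0 0' 25
```

```text
time_s: 4.22
ee_pos: [532.0, 7.9, 70.9]
ee_rot: [180.0, -0.1, -0.0]
force: [0.1, -0.3, -1.0]
gripper_width: 91.0
gripper_force: 0.0
time_s: 4.85
ee_pos: [531.4, 8.4, 69.9]
ee_rot: [-180.0, -0.0, 0.0]
force: [-0.2, -0.1, -2.1]
gripper_width: 45.8
gripper_force: 24.9
```

```bash
python3 -m crank '0.5 0 0 8 0 0 0' >/dev/null 2>&1 & sleep 0; wait; echo
```

```text
(no output)
```

That row went 8 mm down instead of up, which was my sign error. Checking the state.

```bash
python3 -c "
from h import *
s=env.state();print(s['time_s'],s['ee_pos'],s['ee_rot'],s['force'],s['gripper_width'],s['gripper_force'])"
```

```text
4.975 [533.29211859   9.04133981  66.16591172] [-1.79910939e+02 -2.91079320e-01 -1.61259208e-02] [-7.1872102   4.24396944 39.47114548] 45.39730805245977 25.003746449947357
```

Wrist force is 39 N, still under the limits. Lifting straight away; the bottle has probably slid a few mm in the grip.

```bash
python3 -m crank '0.5 0 0 -8 0 0 0; 0.5 0 0 -15 0 0 0; 0.5 0 0 -30 0 0 0; 0.5 0 0 -40 0 0 0; 0.5 0 5 -35 0 0 0; 0.5 0 15 -10 0 0 0; 0.5 2 30 0 0 0 0; 0.5 3 40 0 0 0 0; 0.5 3 45 0 0 0 0; 0.5 3 45 0 0 0 0'
python3 -m crank '0.5 2 45 0 0 0 0; 0.5 2 40 0 0 0 0; 0.5 0 28 0 0 0 0; 0.5 0 16 0 0 0 0; 0.5 0 0 20 0 0 0; 0.5 0 0 35 0 0 0; 0.5 0 0 35 0 0 0; 0.5 0 0 20 0 0 0; 0.5 0 0 10 0 0 0; 0.5 0 0 0 0 0 0'
```

```text
time_s: 6.22
ee_pos: [541.4, -173.7, 198.4]
ee_rot: [-180.0, 0.2, 0.0]
force: [-0.0, 0.4, -2.2]
gripper_width: 45.5
gripper_force: 25.0
time_s: 7.48
ee_pos: [546.1, -300.5, 79.3]
ee_rot: [-180.0, 0.1, 0.0]
force: [0.1, -0.6, -1.7]
gripper_width: 45.5
gripper_force: 25.0
```

```bash
python3 - <<'E'
from h import *
s=env.state(); C=cam("wrist",s); f=grab_frame("wrist"); cv2.imwrite("pics/w2.png",f)
print(s["time_s"],s["ee_pos"],s["ee_rot"],s["force"])
for n in ["slim_bottle_mid","tray_top","pad_slim_top"]:
    for d in models.search_frame(n,"wrist")[:2]: print(n,round(d["p"],2),np.round(d["point"],0),w2pix("wrist",d["point"],C).round(0))
E
```

```text
7.475 [ 546.09686263 -300.50998984   79.30949425] [-1.79953721e+02  7.88206282e-02  3.52938189e-02] [ 0.08901997 -0.56146434 -1.69552281]
slim_bottle_mid 0.84 [ 557. -300.  109.] [311. 255.]
tray_top 0.94 [ 578. -301.    8.] [312. 170.]
pad_slim_top 0.2 [599. -87.  16.] [ 13. 144.]
```

View pics/w2.png

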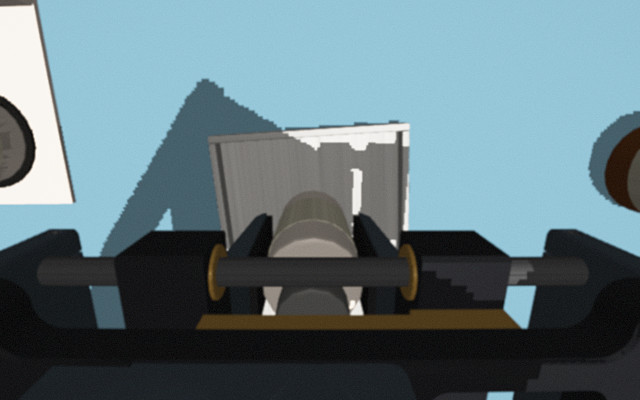

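The slim bottle hangs upright between the fingers at (312,250), with the tray's far end around (210–408, 125–250). Lowering in small steps to contact.

```bash
python3 -m crank '0.5 0 0 6 0 0 0; 0.5 0 0 3 0 0 0; 0.5 0 0 0 0 0 0'|egrep 'pos|force:'; python3 -m crank '0.5 0 0 2 0 0 0;0.5 0 0 0 0 0 0'|egrep 'pos|force:'
```

```text
ee_pos: [546.2, -300.7, 70.6]
force: [0.1, 0.1, -2.0]
gripper_force: 25.0
ee_pos: [546.4, -300.8, 68.8]
force: [0.3, -0.1, -2.1]
gripper_force: 25.0
```

```bash
python3 -m crank '0.5 0 0 2 0 0 0;0.5 0 0 0 0 0 0'|egrep 'pos|force:'
```

```text
ee_pos: [546.4, -300.7, 66.8]
force: [0.1, 0.9, -0.9]
gripper_force: 25.0
```

```bash
python3 -m crank '0.5 0 0 1 0 0 0;0.5 0 0 0 0 0 0'|egrep 'pos|force:'
```

```text
ee_pos: [546.5, -300.8, 65.9]
force: [1.0, -0.7, -2.2]
gripper_force: 25.0
```

```bash
python3 -m crank '0.5 0 0 1.5 0 0 0;0.5 0 0 0 0 0 0'|egrep 'pos|force:'
```

```text
ee_pos: [546.4, -300.8, 64.3]
force: [-0.2, -0.2, -1.5]
gripper_force: 25.0
```

```bash
python3 -m crank '0.5 0 0 1.5 0 0 0;0.5 0 0 0 0 0 0'|egrep 'pos|force:'
```

```text
ee_pos: [546.5, -300.8, 64.1]
force: [-2.5, 1.0, 5.1]
gripper_force: 25.0
```

```bash
python3 -m crank '0.5 0 0 1.5 0 0 0;0.5 0 0 0 0 0 0'|egrep 'pos|force:'
```

```text
ee_pos: [546.5, -300.8, 64.0]
force: [-4.0, 2.3, 12.8]
gripper_force: 25.0
```

Contact is at TCP z≈64.2, so the bottle stands on the tray floor. Unloading, releasing, rising while turning to yaw 90, then on to above the jar.

```bash
python3 -m crank '0.5 0 0 -2 0 0 0; -0.3 0 0 0 0 0 0; -0.5 0 0 0 0 0 0; -0.6 0 0 0 0 0 0;-0.6 0 0 -15 0 0 0; -0.6 0 0 -35 0 0 0; -0.6 0 0 -45 0 0 -10; -0.6 0 0 -40 0 0 -10;-1 0 0 0 0 0 -10;-1 0 0 0 0 0 -10'|egrep 'pos|rot|width'
python3 -m crank '-1 0 0 0 0 0 -10;-1 0 0 0 0 0 -10;-1 0 0 0 0 0 -10;-1 0 0 0 0 0 -10;-1 0 0 0 0 0 -10;-1 25 5 0 0 0 0;-1 45 10 0 0 0 0;-1 55 12 0 0 0 0;-1 50 12 0 0 0 0;-1 40 9 0 0 0 0'|egrep 'pos|rot|width'
python3 -m crank '-1 22 4 0 0 0 0;-1 8 2 0 0 0 0;-1 0 0 0 0 0 0'|egrep 'time|pos|rot|width'
python3 - <<'E'
from h import *
s=env.state(); C=cam("wrist",s); f=grab_frame("wrist"); cv2.imwrite("pics/w3.png",f)
for n in ["wide_jar_mid","square_bottle_mid","beaker_mid","pad_slim_top"]:
    for d in models.search_frame(n,"wrist")[:2]: print(n,round(d["p"],2),np.round(d["point"],0),w2pix("wrist",d["point"],C).round(0))
for X in [(602,82,126),(600,-56,116)]: print(X,w2pix("wrist",X,C).round(0))
f=grab_frame("top"); cv2.imwrite("pics/t3.png",f)
E
```

```text
ee_pos: [546.9, -301.0, 200.5]
ee_rot: [179.8, -0.1, 40.4]
gripper_width: 89.6
ee_pos: [594.9, -83.8, 199.8]
ee_rot: [179.9, 0.0, 90.1]
gripper_width: 91.2
time_s: 12.42
ee_pos: [600.4, -56.4, 198.6]
ee_rot: [180.0, 0.0, 90.0]
gripper_width: 91.2
wide_jar_mid 0.92 [602. -54. 116.] [314. 203.]
square_bottle_mid 0.97 [489. 112.  34.] [192.   7.]
square_bottle_mid 0.71 [788. 104.  43.] [519.  15.]
beaker_mid 0.6 [600.  12.   8.] [312. 117.]
pad_slim_top 0.59 [530.  18.   7.] [246. 112.]
(602, 82, 126) [314.  10.]
(600, -56, 116) [311. 206.]
```

View pics/w3.png

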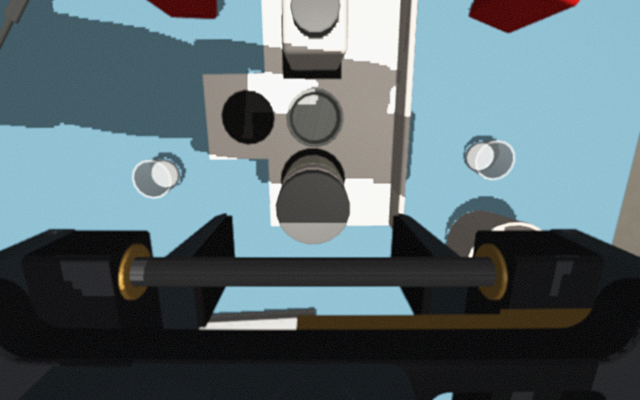

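Jar lid centre at (313,207), within 3 mm of the prediction and between the jaws. The free slim pad is at (248,117). Grasping the jar.

```bash
python3 -m crank '-1 0 0 25 0 0 0; -1 0 0 35 0 0 0; -1 0 0 35 0 0 0; -1 0 0 25 0 0 0; -1 0 0 12 0 0 0; -1 0 0 0 0 0 0; 0.3 0 0 0 0 0 0; 0.3 0 0 0 0 0 0; 0.3 0 0 0 0 0 0; 0.3 0 0 0 0 0 0' 30
python3 - <<'E'
from h import *
C=cam("wrist",dict(ee_pos=[600.4,-56.4,198.6],ee_rot=[180,0,90])); print("slimpad",pix2w("wrist",(248,117),6,C))
E
```

```text
time_s: 13.98
ee_pos: [600.6, -55.8, 67.1]
ee_rot: [179.9, 0.0, 90.0]
force: [-1.2, 0.1, 3.2]
gripper_width: 61.7
gripper_force: 30.0
slimpad [531.06816747  12.90499104   6.        ]
```

```bash
python3 -m crank '0.3 0 0 -6 0 0 0; 0.3 0 0 -15 0 0 0; 0.3 0 0 -30 0 0 0; 0.3 0 0 -40 0 0 0; 0.3 0 0 -30 0 0 0; 0.3 -15 -8 -12 0 0 0; 0.3 -30 -20 0 0 0 0; 0.3 -40 -25 0 0 0 0; 0.3 -45 -27 0 0 0 0; 0.3 -45 -27 0 0 0 0'
python3 -m crank '0.3 -40 -25 0 0 0 0; 0.3 -25 -15 0 0 0 0; 0.3 -10 -4 0 0 0 0; 0.3 0 0 20 0 0 0; 0.3 0 0 35 0 0 0; 0.3 0 0 35 0 0 0; 0.3 0 0 22 0 0 0; 0.3 0 0 10 0 0 0;0.3 0 0 5 0 0 0; 0.3 0 0 0 0 0 0'
```

```text
time_s: 15.22
ee_pos: [491.1, -232.5, 198.8]
ee_rot: [-179.9, -0.0, 90.0]
force: [0.5, 0.2, -2.6]
gripper_width: 61.6
gripper_force: 30.0
time_s: 16.48
ee_pos: [449.8, -306.0, 72.9]
ee_rot: [180.0, 0.0, 90.0]
force: [0.2, -0.6, -3.4]
gripper_width: 61.7
gripper_force: 30.0
```

```bash
python3 -m crank '0.3 0 0 2 0 0 0;0.3 0 0 0 0 0 0'|egrep 'pos|force:'
```

```text
ee_pos: [449.7, -306.0, 70.9]
force: [0.1, 1.3, -3.9]
gripper_force: 30.0
```

```bash
python3 -m crank '0.3 0 0 4 0 0 0;0.3 0 0 0 0 0 0'|egrep 'pos|force:'; python3 -m crank '0.3 0 0 1.5 0 0 0;0.3 0 0 0 0 0 0'|egrep 'pos|force:'
```

```text
ee_pos: [449.3, -305.7, 66.2]
force: [-0.1, 0.1, -3.9]
gripper_force: 30.0
ee_pos: [449.6, -305.9, 65.1]
force: [-0.1, 0.1, -1.2]
gripper_force: 30.0
```

```bash
python3 -m crank '0.3 0 0 1.5 0 0 0;0.3 0 0 0 0 0 0'|egrep 'pos|force:'
```

```text
ee_pos: [449.6, -306.0, 65.1]
force: [-3.1, 2.2, 9.3]
gripper_force: 30.0
```

Jar down on the tray at 65.1, the same 2 mm step as the slim bottle. Releasing and going over the square bottle.

```bash
python3 -m crank '0.3 0 0 -1.5 0 0 0; -0.7 0 0 0 0 0 0; -0.8 0 0 0 0 0 0; -0.8 0 0 0 0 0 0;-0.8 0 0 -15 0 0 0; -0.8 0 0 -35 0 0 0; -1 0 0 -45 0 0 0; -1 0 0 -35 0 0 0;-1 30 12 -6 0 0 0;-1 50 20 0 0 0 0'|egrep 'pos|rot|width'
python3 -m crank '-1 60 23 0 0 0 0;-1 60 23 0 0 0 0;-1 60 23 0 0 0 0;-1 60 23 0 0 0 0;-1 40 18 0 0 0 0;-1 20 8 0 0 0 0;-1 8 2 0 0 0 0;-1 0 0 0 0 0 0'
python3 - <<'E'
from h import *
s=env.state(); C=cam("wrist",s); f=grab_frame("wrist"); cv2.imwrite("pics/w4.png",f)
for n in ["square_bottle_mid","pad_square_top","stirrer_top"]:
    for d in models.search_frame(n,"wrist")[:2]: print(n,round(d["p"],2),np.round(d["point"],0),w2pix("wrist",d["point"],C).round(0))
for X in [(602,82,126),(602,82,98)]: print(X,w2pix("wrist",X,C).round(0))
E
```

```text
ee_pos: [482.2, -226.3, 203.2]
ee_rot: [179.8, 0.1, 89.8]
gripper_width: 91.2
time_s: 19.73
ee_pos: [598.5, 74.9, 201.1]
ee_rot: [-180.0, 0.0, 90.0]
force: [1.2, -0.1, 0.1]
gripper_width: 91.3
gripper_force: 0.0
square_bottle_mid 0.96 [494. 138.  92.] [187. 126.]
square_bottle_mid 0.96 [655. 203.  94.] [385.  39.]
stirrer_top 0.94 [484. 242.  36.] [188.   9.]
stirrer_top 0.18 [603.  98.  96.] [317. 173.]
(602, 82, 126) [317. 201.]
(602, 82, 98) [316. 192.]
```

View pics/w4.png

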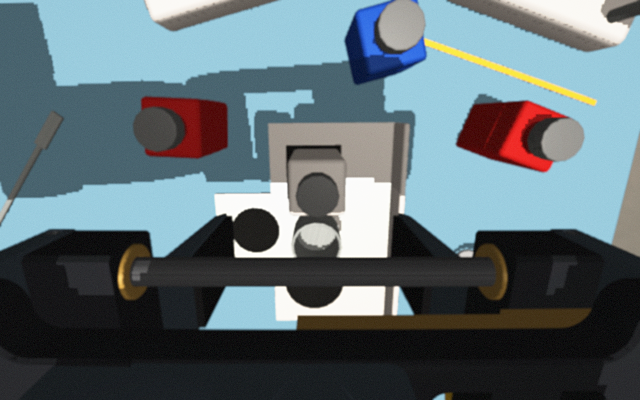

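White square bottle: cap centre at (316,194), body top roughly x 288–345, with the black pad behind it. The red ones at (187,127) and (520,135) and the blue one at (385,40) are decoys.

```bash
python3 - <<'E'
from h import *
C=cam("wrist"); f=cv2.imread("pics/w4.png")
print(pix2w("wrist",(316,194),126,C),[pix2w("wrist",p,98,C)[:2].round(1) for p in [(288,212),(344,214),(289,155),(345,153)]])
cv2.imwrite("pics/w4c.png",cv2.resize(f[110:330,200:430],None,fx=2.7,fy=2.7,interpolation=cv2.INTER_CUBIC))
E
```

```text
[601.64851601  86.72763121 126.        ] [array([577.6,  63.7]), array([626.5,  61.7]), array([579.5, 113.2]), array([626. , 114.8])]
```

View pics/w4c.png

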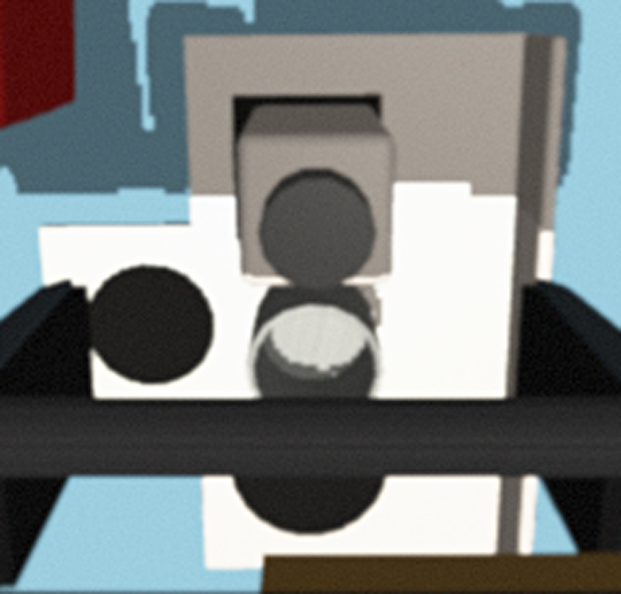

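```bash
python3 -m crank '-1 10 2.5 25 0 0 0; -1 0 0 35 0 0 0; -1 0 0 35 0 0 0; -1 0 0 27 0 0 0; -1 0 0 12 0 0 0; -1 0 0 0 0 0 0; 0.5 0 0 0 0 0 0; 0.5 0 0 0 0 0 0; 0.5 0 0 0 0 0 0; 0.5 0 0 0 0 0 0' 30
python3 -m crank '0.5 0 0 0 0 0 0;0.5 0 0 -6 0 0 0; 0.5 0 0 -15 0 0 0; 0.5 0 0 -30 0 0 0; 0.5 0 0 -40 0 0 0; 0.5 0 0 -30 0 0 0; 0.5 -15 -10 -12 0 0 0; 0.5 -35 -20 0 0 0 0; 0.5 -50 -30 0 0 0 0; 0.5 -55 -35 0 0 0 0'
```

```text
time_s: 21.18
ee_pos: [601.4, 85.7, 67.3]
ee_rot: [180.0, 0.0, 90.0]
force: [-0.7, 0.4, 0.2]
gripper_width: 53.8
gripper_force: 0.0
time_s: 22.42
ee_pos: [505.3, -68.9, 199.2]
ee_rot: [-179.9, 0.0, 90.1]
force: [0.5, -1.5, -3.0]
gripper_width: 50.0
gripper_force: 29.9
```

```bash
python3 -m crank '0.5 -55 -35 0 0 0 0; 0.5 -55 -35 0 0 0 0; 0.5 -52 -32 0 0 0 0; 0.5 -40 -25 0 0 0 0; 0.5 -25 -15 0 0 0 0; 0.5 -15 -8 0 0 0 0; 0.5 0 0 20 0 0 0; 0.5 0 0 35 0 0 0; 0.5 0 0 35 0 0 0; 0.5 0 0 22 0 0 0'|egrep 'pos|rot|force:'
python3 -m crank '0.5 0 0 12 0 0 0; 0.5 0 0 5 0 0 0;0.5 0 0 1.5 0 0 0; 0.5 0 0 0 0 0 0'|egrep 'pos|rot|force:'
```

```text
ee_pos: [359.6, -303.3, 86.2]
ee_rot: [-179.9, -0.1, 90.1]
force: [0.5, -0.5, -3.9]
gripper_force: 29.9
ee_pos: [361.2, -304.9, 70.1]
ee_rot: [179.9, 0.1, 90.0]
force: [-0.4, -1.1, -4.1]
gripper_force: 29.9
```

```bash
python3 -m crank '0.5 0 0 1.5 0 0 0;0.5 0 0 0 0 0 0'|egrep 'pos|force:'
```

```text
ee_pos: [360.9, -304.7, 68.2]
force: [0.4, 0.3, -3.7]
gripper_force: 29.9
```

```bash
python3 -m crank '0.5 0 0 2 0 0 0;0.5 0 0 0 0 0 0'|egrep 'pos|force:';  python3 -m crank '0.5 0 0 1.5 0 0 0;0.5 0 0 0 0 0 0'|egrep 'pos|force:'
```

```text
ee_pos: [360.7, -304.5, 65.8]
force: [-0.2, -0.5, -4.3]
gripper_force: 29.9
ee_pos: [361.0, -304.8, 65.1]
force: [-0.5, 1.2, 4.0]
gripper_force: 30.0
```

```bash
python3 -m crank '0.5 0 0 1 0 0 0;0.5 0 0 0 0 0 0'|egrep 'pos|force:'
```

```text
ee_pos: [361.0, -304.8, 65.0]
force: [-1.3, 3.3, 13.1]
gripper_force: 30.0
```

```bash
python3 -m crank '0.5 0 0 -1.5 0 0 0; -0.4 0 0 0 0 0 0; -0.45 0 0 0 0 0 0; -0.45 0 0 0 0 0 0;-0.45 0 0 -15 0 0 0; -0.45 0 0 -35 0 0 0; -0.6 0 0 -45 0 0 0; -1 0 0 -35 0 0 0;-1 20 17 -6 0 0 0;-1 40 30 0 0 0 0'|egrep 'pos|rot|width'
python3 -m crank '-1 55 42 0 0 0 0;-1 55 42 0 0 0 0;-1 55 42 0 0 0 0;-1 45 34 0 0 0 0;-1 30 22 0 0 0 0;-1 15 10 0 0 0 0;-1 3 2 0 0 0 0;-1 0 0 0 0 0 0'
python3 - <<'E'
from h import *
s=env.state(); C=cam("wrist",s); f=grab_frame("wrist"); g=grab_frame("top")
cv2.imwrite("pics/w5.png",f); cv2.imwrite("pics/t5.png",g)
for n in ["beaker_mid","pad_square_top","pad_wide_top","pad_slim_top"]:
    for d in models.search_frame(n,"wrist")[:2]: print(n,round(d["p"],2),np.round(d["point"],0),w2pix("wrist",d["point"],C).round(0))
a=cv2.resize(f,(800,500),interpolation=cv2.INTER_CUBIC); cv2.imwrite("pics/w5b.png",a)
cv2.imwrite("pics/t5c.png",cv2.resize(g[150:370,230:510],None,fx=2.7,fy=2.7,interpolation=cv2.INTER_CUBIC))
E
```

```text
ee_pos: [408.4, -245.2, 202.0]
ee_rot: [179.9, 0.1, 89.8]
gripper_width: 91.1
time_s: 27.42
ee_pos: [588.8, -3.5, 200.9]
ee_rot: [-180.0, 0.0, 90.0]
force: [0.1, -0.5, -0.5]
gripper_width: 91.2
gripper_force: 0.0
beaker_mid 0.86 [604.  10.   8.] [325. 168.]
pad_square_top 0.58 [600.  85.   7.] [322.  98.]
pad_wide_top 0.83 [598. -62.   2.] [320. 227.]
pad_slim_top 0.87 [526.  17.   9.] [255. 162.]
```

View pics/w5b.png

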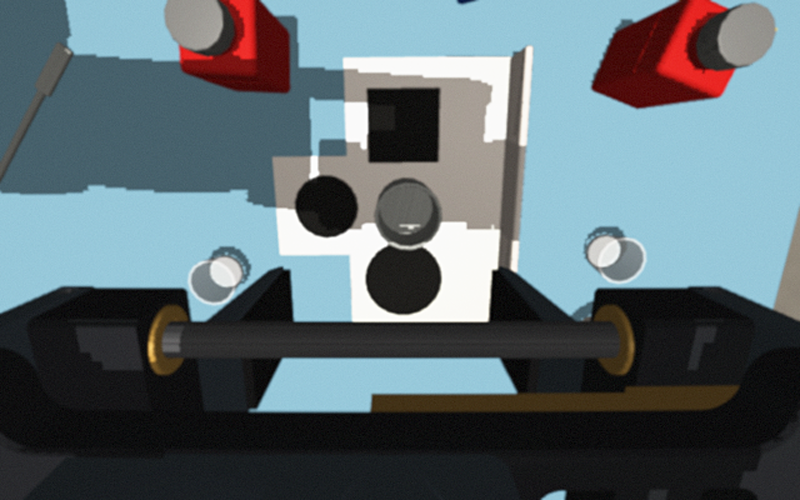

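View pics/t5c.png

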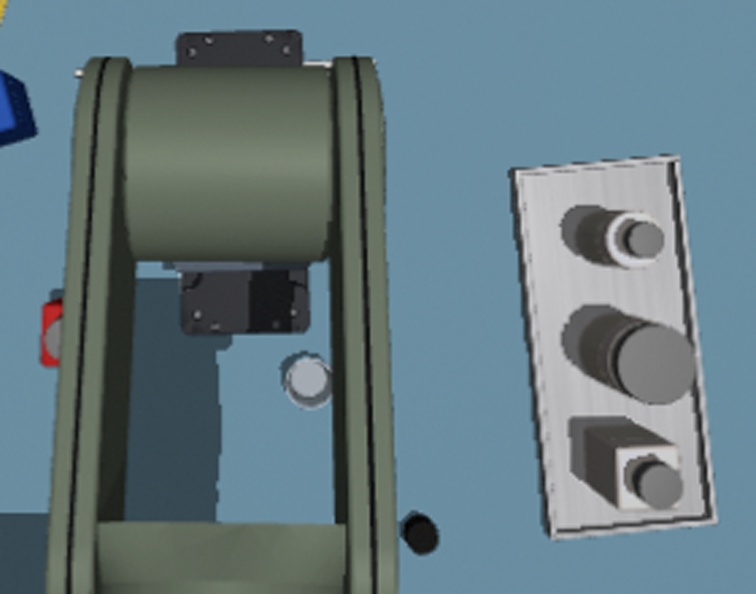

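The wrist view (×1.25) shows the pads: square at (403,125), slim at (326,206), wide at (403,278), with the beaker at (408,214). The top view shows all three bottles upright in the tray.

```bash
python3 - <<'E'
from h import *
C=cam("wrist")
f=lambda x,y:(x/1.25,y/1.25)
for n,p,z in [("sq",f(403,125),6),("slim",f(326,206),6),("wide",f(403,278),6),("beaker",f(408,214),54),("guardfar",f(531,48),49)]: print(n,pix2w("wrist",p,z,C).round(1))
t=cv2.imread("pics/t5.png")
g=lambda x,y:(230+x/2.7,150+y/2.7)
for n,p,z in [("slim",g(641,240),124),("jar",g(656,365),114),("sq",g(659,483),124)]: print("tray",n,pix2w("top",p,z).round(1))
E
```

```text
sq [600.5  83.7   6. ]
slim [531.2  13.5   6. ]
wide [601.5 -55.4   6. ]
beaker [603.4  14.3  54. ]
guardfar [691.9 135.6  49. ]
tray slim [ 543.3 -296.5  124. ]
tray jar [ 449.  -307.5  114. ]
tray sq [ 363.3 -303.4  124. ]
```

```bash
python3 -m crank '-1 17.5 13.5 0 0 0 0; -1 0 0 25 0 0 0; -1 0 0 40 0 0 0; -1 0 0 45 0 0 0; -1 0 0 35 0 0 0; -1 0 0 20 0 0 0; -1 0 0 8 0 0 0; -1 0 0 0 0 0 0; 0.4 0 0 0 0 0 0; 0.4 0 0 0 0 0 0' 35 | egrep 'pos|force|width'
python3 -m crank '0.4 0 0 0 0 0 0;0.4 0 0 0 0 0 0;0.4 0 0 0 0 0 0;0.4 0 0 -6 0 0 0; 0.4 0 0 -15 0 0 0; 0.4 0 0 -30 0 0 0; 0.4 0 0 -40 0 0 0; 0.4 0 0 -40 0 0 0; 0.4 0 0 -20 0 0 0; 0.4 0 0 0 0 0 0'
```

```text
ee_pos: [603.7, 15.0, 29.0]
force: [0.3, -0.0, 0.5]
gripper_width: 74.1
gripper_force: 0.0
time_s: 30.22
ee_pos: [604.1, 15.0, 181.6]
ee_rot: [179.7, 0.0, 90.0]
force: [0.1, 0.7, -1.0]
gripper_width: 53.0
gripper_force: 35.0
```

```bash
python3 -m crank '0.4 20 -6 0 0 0 0; 0.4 40 -12 0 0 0 0; 0.4 50 -15 0 0 0 0; 0.4 50 -15 0 0 0 0; 0.4 50 -15 0 0 0 0; 0.4 45 -14 0 0 0 0; 0.4 28 -9 0 0 0 0; 0.4 10 -4 0 0 0 0; 0.4 0 0 0 0 0 0' 
python3 - <<'E'
from h import *
s=env.state(); C=cam("wrist",s); f=grab_frame("wrist"); cv2.imwrite("pics/w6.png",f)
for n in ["stirrer_top","beaker_mid"]:
    for d in models.search_frame(n,"wrist")[:2]: print(n,round(d["p"],2),np.round(d["point"],0),w2pix("wrist",d["point"],C).round(0))
f=grab_frame("scene")
for n in ["stirrer_top","beaker_mid"]:
    for d in models.search_frame(n,"scene")[:2]: print(n,round(d["p"],2),np.round(d["point"],0))
E
```

```text
time_s: 31.35
ee_pos: [512.0, 308.1, 178.0]
ee_rot: [-179.9, 0.1, 90.1]
force: [0.8, 0.3, -1.1]
gripper_width: 53.0
gripper_force: 35.0
stirrer_top 0.56 [509. 338.  50.] [309. 161.]
beaker_mid 0.96 [510. 301. 184.] [308. 266.]
stirrer_top 0.61 [535. 311.  49.]
beaker_mid 0.61 [489. 308. 203.]
```

View pics/w6.png

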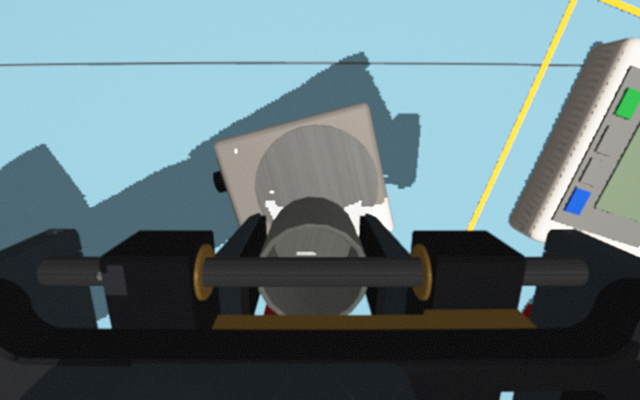

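The stirrer plate spans columns 256–386 with its top edge at row 125, so its centre is about (320,188). The beaker is held at (312,265).

```bash
python3 - <<'E'
from h import *
C=cam("wrist")
for p in [(256,188),(386,190),(316,125),(320.5,188)]: print(pix2w("wrist",p,50,C).round(1))
E
```

```text
[460.7 311.9  50. ]
[582.9 309.8  50. ]
[517.  369.5  50. ]
[521.3 311.8  50. ]
```

```bash
python3 - <<'E'
from h import *
f=cv2.imread("pics/top0.png"); K=cam("top")
def circ(c): return np.array([w2pix("top",(c[0]+58*np.cos(a),c[1]+58*np.sin(a),50)) for a in np.linspace(0,6.28,60)])
g=cv2.resize(f[210:310,140:230],None,fx=5,fy=5,interpolation=cv2.INTER_CUBIC)
w=cv2.imread("pics/w6.png"); C=cam("wrist")
h=cv2.resize(w[90:270,200:410],None,fx=2.5,fy=2.5,interpolation=cv2.INTER_CUBIC)
for c,col in [((513,311.5),(0,0,255)),((520,311.5),(0,200,0))]:
    cv2.polylines(g,[((circ(c)-[140,210])*5).astype(int)],True,col,1)
    q=np.array([w2pix("wrist",(c[0]+58*np.cos(a),c[1]+58*np.sin(a),50),C) for a in np.linspace(0,6.28,60)])
    cv2.polylines(h,[((q-[200,90])*2.5).astype(int)],True,col,1)
o=np.zeros((500,985,3),np.uint8); o[:,:450]=g; o[:450,460:]=h
cv2.imwrite("pics/st.png",cv2.resize(o,(800,406)))
E
```

```text
(no output)
```

View pics/st.png

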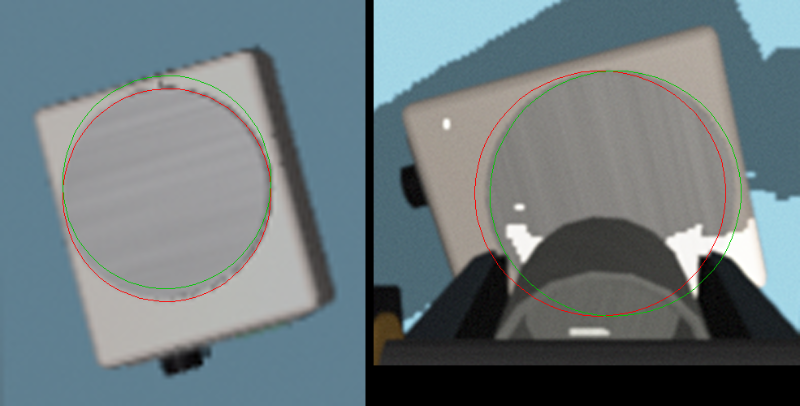

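Splitting the difference puts the plate centre at about (517.5, 311). Lowering the beaker.

```bash
python3 -m crank '0.4 2.5 5 0 0 0 0; 0.4 0 0 20 0 0 0; 0.4 0 0 30 0 0 0; 0.4 0 0 25 0 0 0; 0.4 0 0 14 0 0 0; 0.4 0 0 7 0 0 0; 0.4 0 0 2 0 0 0; 0.4 0 0 0 0 0 0' |egrep 'pos|rot|force:'
python3 -m crank '0.4 0 0 2 0 0 0; 0.4 0 0 0 0 0 0' |egrep 'pos|rot|force:'
```

```text
ee_pos: [518.3, 310.7, 81.6]
ee_rot: [179.9, -0.0, 90.0]
force: [0.6, 0.5, -0.7]
gripper_force: 35.0
ee_pos: [517.9, 310.5, 79.2]
ee_rot: [180.0, -0.0, 90.0]
force: [0.4, 0.3, -0.8]
gripper_force: 35.0
```

```bash
python3 -m crank '0.4 0 0 1.5 0 0 0; 0.4 0 0 0 0 0 0' |egrep 'pos|force:'
```

```text
ee_pos: [517.8, 310.4, 77.3]
force: [-0.6, -0.6, -2.1]
gripper_force: 35.0
```

```bash
python3 -m crank '0.4 0 0 1.5 0 0 0; 0.4 0 0 0 0 0 0' |egrep 'pos|force:'
```

```text
ee_pos: [517.8, 310.4, 75.7]
force: [0.0, 0.5, -0.8]
gripper_force: 35.0
```

```bash
python3 -m crank '0.4 0 0 1.5 0 0 0; 0.4 0 0 0 0 0 0' |egrep 'pos|force:'
```

```text
ee_pos: [517.8, 310.4, 74.3]
force: [-1.1, -0.5, -0.8]
gripper_force: 35.0
```

```bash
python3 -m crank '0.4 0 0 1 0 0 0; 0.4 0 0 0 0 0 0' |egrep 'pos|force:'
```

```text
ee_pos: [517.9, 310.5, 74.3]
force: [-1.5, -1.3, 5.8]
gripper_force: 35.0
```

```bash
python3 -m crank '0.4 0 0 1 0 0 0; 0.4 0 0 0 0 0 0' |egrep 'pos|force:'
```

```text
ee_pos: [517.9, 310.5, 74.2]
force: [-2.3, -1.5, 11.1]
gripper_force: 35.0
```

Beaker is down. Releasing and travelling to the jar in the tray.

```bash
python3 -m crank '0.4 0 0 -1.5 0 0 0; -0.5 0 0 0 0 0 0; -1 0 0 0 0 0 0; -1 0 0 0 0 0 0; -1 0 0 -15 0 0 0; -1 0 0 -35 0 0 0; -1 0 0 -45 0 0 0; -1 0 0 -30 0 0 0; -1 -25 -3 0 0 0 0;-1 -45 -5 0 0 0 0'|egrep 'pos|width'
python3 - <<'E'
from h import *
s=env.state(); C=cam("wrist",s); f=grab_frame("wrist"); cv2.imwrite("pics/w7.png",f)
q=[np.array([w2pix("wrist",(517.5+r*np.cos(a),311+r*np.sin(a),z),C) for a in np.linspace(0,6.28,60)]).astype(int) for r,z in ((58,50),(27,100))]
f2=f.copy(); cv2.polylines(f2,q,True,(0,0,255),1)
cv2.imwrite("pics/w7.png",f2)
E
python3 -m crank '-0.75 -58 -6 0 0 0 0;-0.75 -60 -7 0 0 0 0;-0.75 -60 -7 0 0 0 0;-0.75 -60 -7 0 0 0 0;-0.75 -60 -7 0 0 0 0;-0.75 -60 -7 0 0 0 0;-0.75 -60 -7 0 0 0 0;-0.75 -55 -6 0 0 0 0;-0.75 -40 -4 0 0 0 0;-0.75 -20 -2 0 0 0 0'
python3 -m crank '-0.75 0 0 0 0 0 0'
```

```text
ee_pos: [509.3, 239.4, 198.6]
gripper_width: 91.1
time_s: 36.7
ee_pos: [448.3, -294.3, 198.1]
ee_rot: [-179.9, -0.1, 89.9]
force: [0.4, 0.7, 1.6]
gripper_width: 80.0
gripper_force: 0.0
time_s: 36.83
ee_pos: [449.2, -292.9, 198.3]
ee_rot: [-179.9, -0.1, 89.9]
force: [-1.0, 0.6, -0.3]
gripper_width: 79.7
gripper_force: 0.0
```

View pics/w7.png

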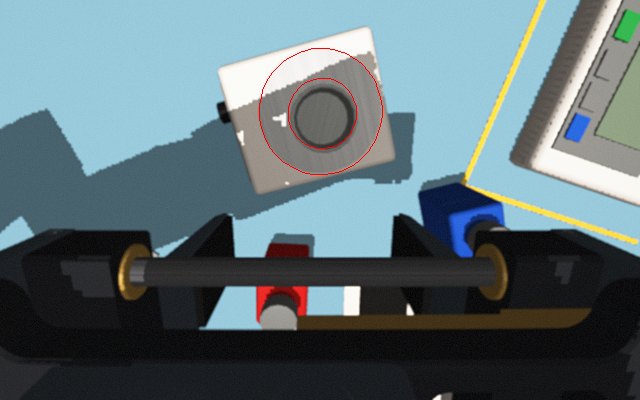

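The beaker at (324,117) stands in the middle of the plate to within about 3 mm (the frame was taken in motion). Picking up the jar.

```bash
python3 -m crank '-0.75 -13 0 0 0 0 0; -0.75 0 0 25 0 0 0; -0.75 0 0 35 0 0 0; -0.75 0 0 35 0 0 0; -0.75 0 0 26 0 0 0; -0.75 0 0 12 0 0 0; -0.75 0 0 0 0 0 0; 0.3 0 0 0 0 0 0; 0.3 0 0 0 0 0 0; 0.3 0 0 0 0 0 0' 30|egrep 'pos|force|width'
python3 -m crank '0.3 0 0 0 0 0 0;0.3 0 0 -6 0 0 0; 0.3 0 0 -15 0 0 0; 0.3 0 0 -30 0 0 0; 0.3 0 0 -40 0 0 0; 0.3 0 0 -30 0 0 0; 0.3 15 8 -12 0 0 0; 0.3 30 19 0 0 0 0; 0.3 40 25 0 0 0 0; 0.3 45 27 0 0 0 0'|egrep 'pos|force|width'
```

```text
ee_pos: [450.2, -305.9, 67.0]
force: [-1.3, 0.2, 4.8]
gripper_width: 61.4
gripper_force: 30.0
ee_pos: [529.3, -173.3, 198.2]
force: [1.0, -0.8, -2.8]
gripper_width: 61.8
gripper_force: 30.0
```

```bash
python3 -m crank '0.3 45 27 0 0 0 0; 0.3 40 25 0 0 0 0; 0.3 22 14 0 0 0 0; 0.3 9.5 6 0 0 0 0; 0.3 0 0 20 0 0 0; 0.3 0 0 35 0 0 0; 0.3 0 0 35 0 0 0; 0.3 0 0 20 0 0 0; 0.3 0 0 10 0 0 0; 0.3 0 0 0 0 0 0'|egrep 'pos|rot|force:'
python3 -m crank '0.3 0 0 3 0 0 0; 0.3 0 0 0 0 0 0' |egrep 'pos|force:'
```

```text
ee_pos: [600.5, -59.1, 78.5]
ee_rot: [-179.9, -0.0, 90.0]
force: [-0.4, -0.1, -3.5]
gripper_force: 30.0
ee_pos: [601.3, -59.1, 76.6]
force: [0.9, 0.5, -2.7]
gripper_force: 30.0
```

```bash
python3 -m crank '0.3 3 0 0 0 0 0; 0.3 0 0 4 0 0 0; 0.3 0 0 0 0 0 0' |egrep 'pos|force:'; python3 -m crank '0.3 0 0 2 0 0 0; 0.3 0 0 0 0 0 0' |egrep 'pos|force:'
```

```text
ee_pos: [600.7, -55.9, 71.6]
force: [-0.6, 0.1, -2.9]
gripper_force: 30.0
ee_pos: [600.9, -56.1, 69.7]
force: [-0.5, 0.4, -2.9]
gripper_force: 30.0
```

```bash
python3 -m crank '0.3 0 0 1.5 0 0 0; 0.3 0 0 0 0 0 0' |egrep 'pos|force:'
```

```text
ee_pos: [601.1, -56.0, 69.0]
force: [-1.3, 0.5, 2.4]
gripper_force: 30.0
```

```bash
python3 -m crank '-0.5 0 0 0 0 0 0; -0.8 0 0 0 0 0 0; -0.8 0 0 0 0 0 0;-0.8 0 0 -15 0 0 0; -0.8 0 0 -35 0 0 0; -0.8 0 0 -45 0 0 0; -0.8 0 0 -35 0 0 0;-0.8 -20 -20 0 0 0 0;-0.8 -40 -38 0 0 0 0;-0.8 -50 -48 0 0 0 0'|egrep 'pos|width'
python3 -m crank '-0.8 -50 -48 0 0 0 0;-0.8 -45 -43 0 0 0 0;-0.8 -28 -27 0 0 0 0;-0.8 -12 -12 0 0 0 0;-0.8 -4 -4 0 0 0 0;-0.8 0 0 0 0 0 0'
python3 - <<'E'
from h import *
s=env.state(); C=cam("wrist",s); f=grab_frame("wrist"); cv2.imwrite("pics/w8.png",f)
for n in ["square_bottle_mid","slim_bottle_mid"]:
    for d in models.search_frame(n,"wrist")[:2]: print(n,round(d["p"],2),np.round(d["point"],0),w2pix("wrist",d["point"],C).round(0))
E
```

```text
ee_pos: [499.3, -161.9, 199.7]
gripper_width: 82.1
time_s: 43.7
ee_pos: [371.2, -294.9, 198.7]
ee_rot: [180.0, -0.0, 90.0]
force: [0.1, 0.0, 0.5]
gripper_width: 82.3
gripper_force: 0.0
square_bottle_mid 0.58 [ 361. -293.   96.] [300. 198.]
slim_bottle_mid 0.86 [ 528. -294.   98.] [493. 200.]
```

```bash
python3 -m crank '-0.8 -10 -10 0 0 0 0; -0.8 0 0 0 0 0 0;-0.8 0 0 25 0 0 0; -0.8 0 0 35 0 0 0; -0.8 0 0 35 0 0 0; -0.8 0 0 25 0 0 0; -0.8 0 0 12 0 0 0; -0.8 0 0 0 0 0 0; 0.5 0 0 0 0 0 0; 0.5 0 0 0 0 0 0' 30|egrep 'pos|force|width'
python3 -m crank '0.5 0 0 0 0 0 0;0.5 0 0 0 0 0 0;0.5 0 0 -6 0 0 0; 0.5 0 0 -15 0 0 0; 0.5 0 0 -30 0 0 0; 0.5 0 0 -40 0 0 0; 0.5 0 0 -30 0 0 0; 0.5 15 10 -12 0 0 0; 0.5 35 22 0 0 0 0; 0.5 50 30 0 0 0 0'|egrep 'pos|force|width'
```

```text
ee_pos: [361.1, -305.8, 67.4]
force: [-0.7, -0.0, 0.0]
gripper_width: 64.9
gripper_force: 0.0
ee_pos: [422.4, -204.8, 199.4]
force: [1.1, -0.3, -3.7]
gripper_width: 50.0
gripper_force: 30.0
```

```bash
python3 -m crank '0.5 50 31 0 0 0 0; 0.5 50 31 0 0 0 0; 0.5 50 31 0 0 0 0; 0.5 50 31 0 0 0 0; 0.5 45 27 0 0 0 0; 0.5 28 17 0 0 0 0; 0.5 14 9 0 0 0 0; 0.5 0 0 0 0 0 0'|egrep 'pos|rot|force:'
```

```text
ee_pos: [599.1, 81.9, 198.8]
ee_rot: [-179.9, 0.0, 90.1]
force: [0.2, -0.3, -3.4]
gripper_force: 30.0
```

```bash
python3 -m crank '0.5 2.5 2 0 0 0 0; 0.5 0 0 20 0 0 0; 0.5 0 0 35 0 0 0; 0.5 0 0 35 0 0 0; 0.5 0 0 20 0 0 0; 0.5 0 0 10 0 0 0; 0.5 0 0 5 0 0 0; 0.5 0 0 0 0 0 0'|egrep 'pos|rot|force:'
python3 -m crank '0.5 0 0 2.5 0 0 0; 0.5 0 0 0 0 0 0' |egrep 'pos|force:'
```

```text
ee_pos: [601.7, 84.1, 75.0]
ee_rot: [179.9, 0.0, 90.0]
force: [1.3, -0.2, -4.0]
gripper_force: 30.0
ee_pos: [601.5, 84.4, 72.3]
force: [0.2, 0.1, -3.3]
gripper_force: 30.0
```

```bash
python3 -m crank '0.5 0 0 1.5 0 0 0; 0.5 0 0 0 0 0 0' |egrep 'pos|force:'
```

```text
ee_pos: [601.3, 84.3, 70.4]
force: [0.8, -0.5, -3.6]
gripper_force: 30.0
```

```bash
python3 -m crank '0.5 0 0 1.2 0 0 0; 0.5 0 0 0 0 0 0' |egrep 'pos|force:'
```

```text
ee_pos: [601.3, 84.3, 69.1]
force: [-1.2, -0.0, -3.4]
gripper_force: 30.0
```

```bash
python3 -m crank '0.5 0 0 0.8 0 0 0; 0.5 0 0 0 0 0 0' |egrep 'pos|force:'
```

```text
ee_pos: [601.4, 84.3, 68.9]
force: [-0.5, -0.1, 0.4]
gripper_force: 30.0
```

```bash
python3 -m crank '-0.3 0 0 0 0 0 0; -0.7 0 0 0 0 0 0; -0.7 0 0 0 0 0 0;-0.7 0 0 -15 0 0 0; -0.7 0 0 -35 0 0 0; -0.8 0 0 -45 0 0 0; -0.8 0 0 -35 0 0 0;-0.8 -25 -3 0 0 0 0;-0.8 -45 -6 0 0 0 0;-0.8 -55 -8 0 0 0 0'|egrep 'pos|width'
python3 -m crank '-0.8 -60 -9 0 0 0 0;-0.8 -60 -9 0 0 0 0;-0.8 -55 -8 0 0 0 0;-0.8 -45 -6 0 0 0 0;-0.8 -25 -4 0 0 0 0;-0.8 -12 -2 0 0 0 0;-0.8 0 0 0 0 0 0'|egrep 'time|pos|width'
python3 - <<'E'
from h import *
s=env.state(); C=cam("wrist",s); f=grab_frame("wrist"); 
for X,z in (((546.5,-300.8,124),14),): cv2.polylines(f,[np.array([w2pix("wrist",(X[0]+z*np.cos(a),X[1]+z*np.sin(a),124),C) for a in np.linspace(0,6.28,40)]).astype(int)],True,(0,0,255),1)
cv2.imwrite("pics/w9.png",f)
E
```

```text
ee_pos: [584.7, -41.3, 199.8]
gripper_width: 82.1
time_s: 51.48
ee_pos: [546.6, -297.8, 198.9]
gripper_width: 82.3
```

View pics/w9.png

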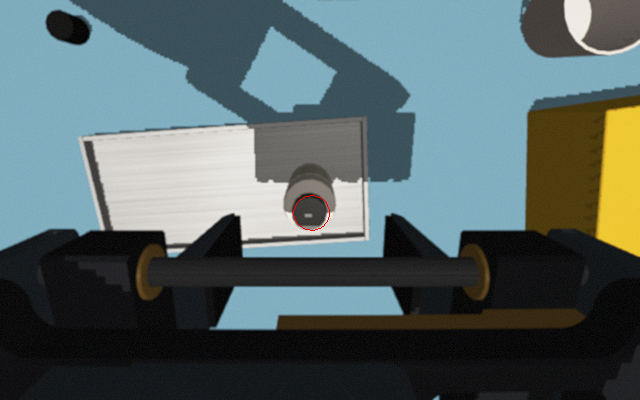

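The slim bottle's cap at (311,211) matches the prediction. Grasping it.

```bash
python3 -m crank '-0.8 -3 0 0 0 0 0; -0.8 0 0 25 0 0 0; -0.8 0 0 35 0 0 0; -0.8 0 0 35 0 0 0; -0.8 0 0 25 0 0 0; -0.8 0 0 12 0 0 0; -0.8 0 0 0 0 0 0; 0.5 0 0 0 0 0 0; 0.5 0 0 0 0 0 0; 0.5 0 0 0 0 0 0' 25|egrep 'pos|force|width'
python3 -m crank '0.5 0 0 0 0 0 0;0.5 0 0 0 0 0 0;0.5 0 0 -6 0 0 0; 0.5 0 0 -15 0 0 0; 0.5 0 0 -30 0 0 0; 0.5 0 0 -40 0 0 0; 0.5 0 0 -30 0 0 0; 0.5 15 -1 -12 0 0 0; 0.5 35 -2 0 0 0 0; 0.5 50 -2 0 0 0 0'|egrep 'pos|force|width'
```

```text
ee_pos: [546.9, -300.9, 67.2]
force: [0.3, 0.9, -0.3]
gripper_width: 55.1
gripper_force: 0.0
ee_pos: [540.9, -199.3, 198.9]
force: [-0.4, -0.0, -3.2]
gripper_width: 46.0
gripper_force: 24.9
```

```bash
python3 -m crank '0.5 50 -2 0 0 0 0; 0.5 50 -2 0 0 0 0; 0.5 50 -2 0 0 0 0; 0.5 35 -2 0 0 0 0; 0.5 18 -1 0 0 0 0; 0.5 9 -1 0 0 0 0; 0.5 0 0 0 0 0 0'|egrep 'pos|rot|force:'
```

```text
ee_pos: [531.3, 11.1, 199.3]
ee_rot: [-180.0, 0.0, 90.0]
force: [-0.1, 0.2, -1.6]
gripper_force: 24.9
```

```bash
python3 -m crank '0.5 2.5 0 0 0 0 0; 0.5 0 0 20 0 0 0; 0.5 0 0 35 0 0 0; 0.5 0 0 35 0 0 0; 0.5 0 0 20 0 0 0; 0.5 0 0 12 0 0 0; 0.5 0 0 5 0 0 0; 0.5 0 0 0 0 0 0'|egrep 'pos|rot|force:'
python3 -m crank '0.5 0 0 1.2 0 0 0; 0.5 0 0 0 0 0 0' |egrep 'pos|force:'
```

```text
ee_pos: [531.8, 13.6, 72.7]
ee_rot: [180.0, 0.0, 90.0]
force: [0.6, 0.2, -1.4]
gripper_force: 24.9
ee_pos: [531.7, 13.8, 71.8]
force: [-0.4, 0.8, -1.8]
gripper_force: 24.9
```

```bash
python3 -m crank '0.5 0 0 1.2 0 0 0; 0.5 0 0 0 0 0 0' |egrep 'pos|force:'
```

```text
ee_pos: [531.4, 13.8, 70.1]
force: [-0.5, -0.3, -2.9]
gripper_force: 24.9
```

```bash
python3 -m crank '0.5 0 0 1.2 0 0 0; 0.5 0 0 0 0 0 0' |egrep 'pos|force:'
```

```text
ee_pos: [531.5, 13.8, 68.9]
force: [-0.4, 0.1, -1.5]
gripper_force: 24.9
```

```bash
python3 -m crank '0.5 0 0 0.8 0 0 0; 0.5 0 0 0 0 0 0' |egrep 'pos|force:'
```

```text
ee_pos: [531.5, 13.8, 68.7]
force: [-2.4, 0.2, 4.5]
gripper_force: 24.9
```

Slim bottle is on its pad. Releasing, retreating and checking everything.

```bash
python3 -m crank '-0.2 0 0 0 0 0 0; -0.6 0 0 0 0 0 0; -0.6 0 0 0 0 0 0;-0.6 0 0 -15 0 0 0; -0.6 0 0 -35 0 0 0; -0.6 0 0 -45 0 0 0; -0.6 0 0 -35 0 0 0;-0.8 -25 -8 0 0 0 0;-0.8 -45 -12 0 0 0 0;-0.8 -55 -15 0 0 0 0'|egrep 'pos|width'
python3 -m crank '-0.8 -55 -20 0 0 0 0;-0.8 -55 -20 0 0 0 0;-0.8 -55 -20 0 0 0 0;-0.8 -50 -20 0 0 0 0;-0.8 -30 -10 0 0 0 0;-0.8 -12 0 0 0 0 0;-0.8 0 0 0 0 0 0'|egrep 'time|pos|force'
python3 - <<'E'
from h import *
f=grab_frame("top"); g=grab_frame("scene")
a=f[150:320,140:400]; b=g[110:300,250:500]
a=cv2.resize(a,None,fx=3,fy=3,interpolation=cv2.INTER_CUBIC)
def circ(c,z,r,col):
    q=np.array([w2pix("top",(c[0]+r*np.cos(t),c[1]+r*np.sin(t),z)) for t in np.linspace(0,6.28,60)]); cv2.polylines(a,[((q-[140,150])*3+1).astype(int)],True,col,1)
circ((601,84),126,17,(0,0,255)); circ((601,-56),116,31,(0,0,255)); circ((531,14),126,14,(0,0,255)); circ((517,311),50,58,(0,0,255)); circ((517,311),100,27,(0,0,255)); circ((432,-48),34,21,(0,0,255))
for c,r in (((601,-56),37),((531,14),29)): circ(c,6,r,(0,255,255))
cv2.imwrite("pics/fin.png",a); cv2.imwrite("pics/fins.png",cv2.resize(b,None,fx=3,fy=3,interpolation=cv2.INTER_CUBIC))
E
```

```text
ee_pos: [496.6, -112.0, 199.3]
gripper_width: 82.1
time_s: 59.02
ee_pos: [407.0, -368.3, 198.4]
force: [0.7, 0.3, 0.5]
gripper_force: 0.0
```

View pics/fin.png

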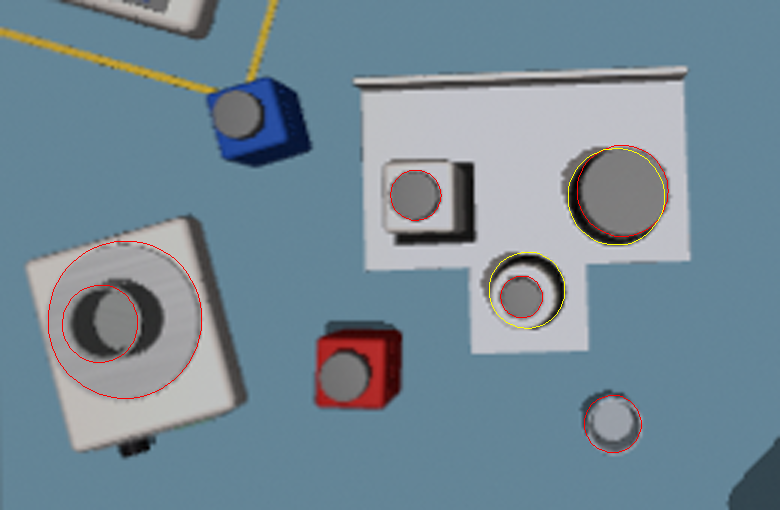

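The final top view shows the beaker centred on the plate (base at about (126,320), plate at (125,320)). All three caps lie on their predicted circles over their pads, everything is upright, and the sample cup at (612,423) has not moved. Handing in.

```bash
python3 -c "
from workcell import env
print(env.job_done())"
```

```text
the job is handed in; nothing more can be done
None
```

The beaker stands in the middle of the stirrer plate, the three bottles are back upright on their own pads and the sample cup is unmoved, handed in at about 59 s; one mistyped row early on pressed the slim bottle onto its pad with about 39 N at the wrist (limit 120 N), and it stayed upright.

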